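Lock a tongued marking template into its bed and trip the punch

TASK

Slide the leaning wooden template board down until its tongue is fully in the groove at the far side of the aluminium bed, then press its near edge down flat until the spring catch locks over it. Then press the board's spring punch straight down until it snaps, and let it spring back, leaving the board locked and the tools around the bed where they are.

Things in the scene. Friction and masses are not known exactly. Their poses are not given: they have to be found in the camera images.
- bed: Fixed aluminium marking bed, 148 (x) x 146 (y) mm, a brass blank let into its 10 mm thick floor. Origin: centre of its underside, on the worktop; x points from the near rail to the groove rail, away from the robot (turned up to 26 degrees), z up. Low side guides, 8 mm above the floor, inner faces at y = +-64 mm.
- groove (a point): Middle of the foot of the groove's back wall, on the bed's floor (10 mm over the worktop), at bed x = +54 mm; axes as the bed's. A lip overhangs the groove by 10 mm towards the robot; the groove is 8.5 mm high under it, the lip's top is 26.5 mm over the worktop.
- near_rail (a point): Middle of the near rail's inner upper edge, at bed x = -58 mm, 32 mm over the worktop; axes as the bed's. The rail is 16 mm thick, its inner face 112 mm from the groove's back wall; its middle 46 mm is the catch.
- board: Loose hardwood board, 110 (x) x 120 (y) x 12 mm, about 0.35 kg, with a spring punch in a brass bush. Origin: centre of the underside; x points to the tongue (the last 15 mm, whole width, lowest 5 mm), z up. Starts leaning about 15 degrees, tongue tip on the bed's floor 22 to 38 mm short of the groove's back wall, underside on the near rail, near end raised and overhanging it.
- tongue_tip (a point): Lower edge of the tongue's tip, at mid width: board x = +55 mm, z = 0.
- near_edge (a point): Lower edge of the board's near end, at mid width: board x = -55 mm, z = 0; the upper edge is 12 mm above it. Once the tongue is home the near end drops about 6 mm off the rail and rests on the catch; locked flat, the board's top is 22 mm over the worktop.
- catch (a joint): Sprung steel catch in the near rail, with a sloped nose: 0 = out, the nose reaching 5 mm past the rail's inner face, 24 mm over the worktop; grows (to 8 mm) as the board's near end pushes it towards the robot. Pressing the near end down past it takes about 4 to 9 N, then little; once flat it springs back over the board's top edge.
- plunger (a joint): Spring punch plunger in the board: 0 = up, 10 mm = fully down. The spring starts at 4 N and the force climbs to about 9 N near 5 mm, where it trips: the force falls to about 5 N and the plunger snaps down to its stop. It springs back up when let go.
- punch_top (a point): Centre of the plunger's round flat steel cap (24 mm across), 60 mm above the board's underside when up, at board x = +5 mm, y = 0; the cap moves along the board's z.
- tweezers: Loose steel tweezers 151 mm long lying beside the bed on its left. Bystander; origin at centre of underside.
- driver: Loose thin steel screwdriver 112 mm long lying beside the bed on its right. Bystander; origin at centre of underside.
- jar: Loose squat jar with a black lid, 54 mm across, 58 mm tall, right of the bed. Bystander; origin at centre of underside.
- bearing: Loose steel ball bearing, 47 mm across, 14 mm thick, lying farther left. Bystander; origin at centre of underside.
Not all that is in view belongs to the job. There is more than one size of the bed; the one meant has the size given above.

How it is judged:
By the outcome, as a careful person would: the job done as asked, in the order asked, and still so for the second after the job is handed in, with the robot touching nothing.
It also fails if it takes over 45 s, if anything falls off the work surface, if the arm or the gripper's body presses on something with over 40 N, if the wrist force passes 120 N, or if a joint passes its speed limit or range.

ROBOT

A 7-joint arm with a two-finger parallel gripper is mounted at the origin on a cart in front of the work surface, level with it; the furniture and walls round the work are solid. World frame = base frame: x ahead of the robot, y to its left, z up, the work surface at z = 0. Lengths are in m, angles in rad, forces in N, time in s.
With the tool pointing down it reaches from about 0.425 to 0.875 m from the base axis. Payload 4.7 kg.
Tool frame: the origin (TCP) lies between the finger pads; the fingertips stand 17 mm ahead of it and the grasp point (between the pads) lies 2 mm behind it; z points along the fingers, y is the line along which they close (so a half turn about z gives the same grasp; the last joint's range is limited). The gripper opens to 87 mm and grips with 3 to 60 N. Pads are 19 mm wide; open, the fingers measure 117 mm over their backs; the gripper's body (75 mm by 190 mm) begins 51 mm behind the grasp point.
Start: joints at [1.147, 0.321, -0.07, 1.45, 0.023, 1.371, -0.057], TCP at [0.276, -0.589, 0.24] pointing down, gripper open.
Joint ranges: [-2.86, 2.86], [-0.3, 2.09], [-1.38, 1.24], [0.06, 2.45], [-1.56, 4.7], [0.09, 2.05], [-2.69, 2.69]. Speed limits (rad/s): [2.57, 2.57, 3.14, 3.14, 3.14, 3.14, 3.14].

INTERFACE

Orientations are given as a unit quaternion [w, x, y, z].
In Python, from bench import arm gives the robot as it stands. The module is installed in compiled form; this text tells all that it offers.
- The arm moves only by the tool step_arm, never from a script. Its argument "targets" is a list of rows, each a list of 6 numbers: the shift along the tool's x, y, z in cm, then the turn, a rotation vector about the tool's x, y, z in rad. In form: [[x, y, z, wx, wy, wz], ...]. A call has 1 to 8 rows; each row shifts and turns the commanded pose from where the row before left it, along the tool's axes as they then stand; what a row does not reach is not made up. A row lasts 1/10 s, in which the tool goes at most 50 mm and 8.59 degrees, less where a joint would pass 70% of its speed; a pose out of reach is approached as far as the arm can. A call is refused whole if a number of a shift passes 5 or a number of a turn 0.15, either way. A call with a gripper value outside its range is refused whole. "grip" is the gripper command: -1 is fully open, 1 is shut, values between are in proportion, set as the call begins (left out, the last holds). The fingers move at their own pace and stop on an object; "squeeze" is the grip in N (left out, the last holds). Time passes only in rows, so rows that do not move let the fingers close. It gives the time, the measured TCP pose, the force, the opening and the grip force at its end, in the units of the state.
- arm.get_state(): the state, without advancing time (a new reading comes with each control period).
- arm.capture(name): name is "side" or "top"; returns a dict with "img" (400x640x3 uint8, red, green, blue), "intrinsics" (3x3 intrinsics, pixels), "R" (3x3) and "t" (3): a world point X has camera coordinates R X + t. Camera axes: x right, y down, z forward; pixel columns grow to the right and rows downward; lengths in m; the calibration is good to about 2 mm. A picture is of the moment at which its call begins. There is no depth.
- arm.sign_off(): hands the job in; it is judged then, once.
The state is a dict: "time": time; "joint_positions": joint angles; "qvel": joint speeds; "joint_torque": joint torques, N m; "tool_pos": TCP position; "orientation": TCP orientation; "contact_force": force on the tool from outside, world axes, zero at the start; "wrist_torque": the same for the moment, N m; "grip_width": finger opening in m; "finger_force": force on a finger pad.
Only numpy, scipy, OpenCV 4.12 (cv2) and the standard library are available. Lean on these libraries where they do the work, as an engineer would, in place of code of your own. Each camera call takes 0.05 s, during which the arm holds its last target. There are 200 camera calls.

## Working session

There is one attempt and no reset: what is moved stays moved. The work goes in short steps, Python scripts to look and compute and a tool call to move; the robot and the scene stay as the last step left them, time stands still between calls to the robot, and variables do not carry over. Pictures are saved under pics/ and viewed, at most 10 in all, crops included, and the job is handed in when it is done.

Besides the shell and the picture viewer there is one more tool, called as name(argument=value, ...) on one line, values as JSON. step_arm: Moves the arm, as the interface text tells. Its arguments: {"type":"object","properties":{"targets":{"type":"array","items":{"type":"array","items":{"type":"number"}}},"grip":{"type":"number"},"squeeze":{"type":"number"}},"required":["targets"]}

```bash
mkdir -p pics
cat > h.py <<'E'
import numpy as np, cv2
from bench import arm
def snap(n,f):
    c=arm.capture(n); cv2.imwrite('pics/'+f,c['img'][:,:,::-1]); np.savez('pics/'+f+'.npz',K=c['intrinsics'],R=c['R'],t=c['t']); return c
def ray(f,px,z):
    d=np.load('pics/'+f+'.npz');C=-d['R'].T@d['t'];v=d['R'].T@np.linalg.inv(d['K'])@np.array([*px,1.]);return C+v*(z-C[2])/v[2]
def proj(f,X):
    d=np.load('pics/'+f+'.npz');p=d['K']@(d['R']@np.asarray(X)+d['t']);return p[:2]/p[2]
E
python3 - <<'E'
from h import *
for n in('top','side'):
    c=snap(n,n+'1.png');print(n,-c['R'].T@c['t'],c['R'][2],c['intrinsics'][0,0])
s=arm.get_state();print(s['tool_pos'],s['orientation'],s['time'],s['contact_force'])
E
```

```text
top [0.39001766 0.03662877 1.11139801] [ 0.1874792   0.0084497  -0.98223223] 453.61268205201844
side [0.19507246 0.40960459 0.74298726] [ 0.46052323 -0.43874064 -0.77163787] 400.6050634414022
[ 0.27531776 -0.58830471  0.23856172] [-8.27778746e-04  9.76132435e-01  2.17174423e-01 -2.32093143e-04] 0.1 [-0.27127188 -0.22158711 -0.39180031]
```

View pics/top1.png

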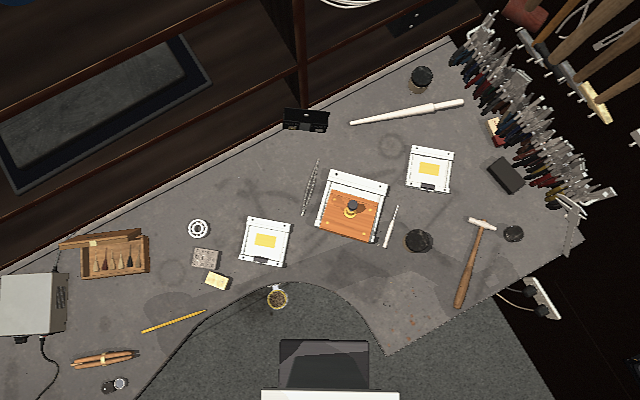

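View pics/side1.png

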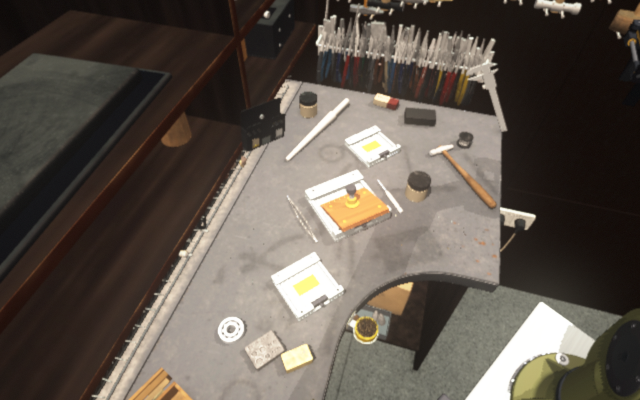

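Three beds are in view in the top picture. The one at (352,206) is the largest and carries the orange board with the punch. The ones at (265,241) and (430,168) are smaller and empty. I choose (352,206) and check it in one close crop.

Run:
```python
import cv2
a=cv2.imread('pics/top1.png')[160:250,290:410];b=cv2.imread('pics/side1.png')[165:245,290:410]
a=cv2.resize(a,None,fx=6.6,fy=6.6,interpolation=2)[:,:];b=cv2.resize(b,None,fx=6.6,fy=6.6,interpolation=2)
cv2.imwrite('pics/ca.png',a);cv2.imwrite('pics/cb.png',b)
```

```text
(no output)
```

View pics/ca.png

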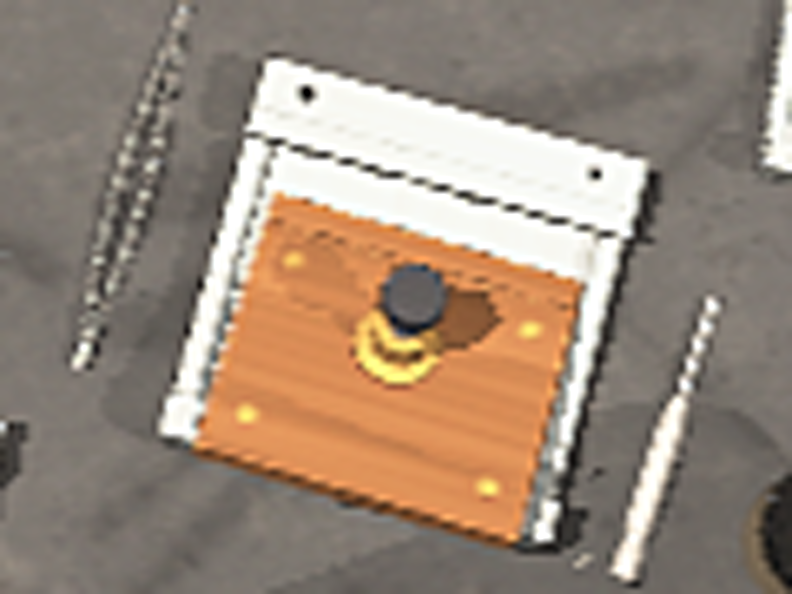

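View pics/cb.png

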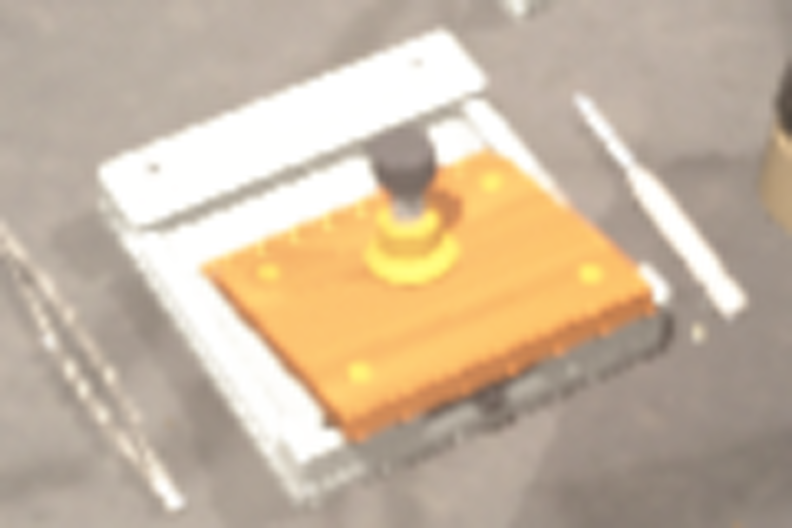

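The crops show the large bed with its groove rail at the far side (crop (268,60)–(650,160)). The board is in it, with its near end overhanging the near rail and the black punch cap at crop (412,295). Tweezers lie to the left and the driver to the right. Next I fit the poses.

```bash
cat > fit.py <<'E'
from h import *
from scipy.optimize import least_squares
from scipy.spatial.transform import Rotation as Ro
def bed(p,X): return Ro.from_euler('z',p[2]).apply(X)+[p[0],p[1],0]
def board(p,X):
    tip=.054-p[3]; th=np.arctan2(.022,tip+.058)
    Y=Ro.from_euler('y',th).apply(np.asarray(X)-[.055,0,0])
    Y=Ro.from_euler('z',p[5]).apply(Y)+[tip,p[4],.010]
    return bed(p,Y)
E
python3 - <<'E'
from fit import *
T=lambda c,r:(290+c/6.6,160+r/6.6)
S=lambda c,r:(290+c/6.6,165+r/6.6)
B=[('top1.png',(.074,.073,.0265),T(268,60)),('top1.png',(.074,-.073,.0265),T(650,160)),('top1.png',(.044,.073,.0265),T(248,132)),('top1.png',(.044,-.073,.0265),T(628,235)),
('side1.png',(.074,.073,.0265),S(100,175)),('side1.png',(.074,-.073,.0265),S(440,28)),('side1.png',(.044,-.073,.0265),S(488,82)),('side1.png',(.044,.073,.0265),S(145,228))]
D=[('top1.png',(-.055,.06,.012),T(197,450)),('top1.png',(-.055,-.06,.012),T(518,546)),('top1.png',(.005,0,.06),T(414,290)),('top1.png',(.055,.06,.005),T(272,192)),('top1.png',(.055,-.06,.005),T(582,283)),
('side1.png',(.005,0,.06),S(404,143)),('side1.png',(-.055,.06,.012),S(345,420)),('side1.png',(-.055,-.06,.012),S(655,292)),('side1.png',(.055,.06,.005),S(205,268))]
def res(p):
    return np.concatenate([(proj(f,bed(p,X))-u) for f,X,u in B]+[(proj(f,board(p,X))-u) for f,X,u in D])
o=least_squares(res,[.6,0,-.25,.03,0,0],loss='soft_l1');p=o.x;print(p.round(4));print(res(p).reshape(-1,2).round(1))
np.save('p.npy',p)
for n,X in dict(cap=(.005,0,.06),near=(-.055,0,.012),tip=(.055,0,0)).items(): print(n,board(p,X).round(4))
# bystanders (table)
for n,f,u in [('tw','top1.png',T(185,5)),('tw','top1.png',T(80,365)),('dr',"top1.png",T(712,300)),('dr','top1.png',T(625,575))]: print(n,ray(f,u,.004).round(3))
E
```

```text
[ 0.5803 -0.049  -0.2455  0.0295 -0.0013 -0.036 ]
[[-0.2 -0.3]
 [-0.3 -0.6]
 [-0.2  0.2]
 [ 0.2 -0.4]
 [ 0.5 -0.3]
 [ 0.9  0.4]
 [ 0.2 -0. ]
 [-0.3  0.2]
 [-0.8 -0.8]
 [-0.3 -0.4]
 [ 0.2  0.3]
 [-0.  -0.2]
 [-0.1 -0.1]
 [ 0.6  0.8]
 [ 0.7  0.2]
 [ 1.  -0.5]
 [-0.7 -0.4]]
cap [ 0.5722 -0.047   0.0809]
near [ 0.5046 -0.0275  0.0499]
tip [ 0.6038 -0.0561  0.01  ]
tw [0.696 0.035 0.004]
tw [0.556 0.072 0.004]
dr [ 0.584 -0.165  0.004]
dr [ 0.481 -0.13   0.004]
```

step_arm(targets=[[0,0,0,0,0,0.137],[0,0,0,0,0,0.137],[0,0,0,0,0,0.137],[0,0,0,0,0,0.137],[0,0,0,0,0,0.135],[0,0,0,0,0,0]], grip=1, squeeze=10)

```text
time: 0.7
tool_pos: [0.2755, -0.5884, 0.239]
orientation: [-0.0, 0.992, -0.122, -0.0]
contact_force: [0.3, -0.1, 0.0]
grip_width: 0.0468
finger_force: 0.0
```

```bash
cat >> fit.py <<'E'
p=np.load('p.npy')
def go(Xb):
    "tool shift (cm) + turn to bring TCP to bed-frame point, tool x along bed x, z down"
    s=arm.get_state();q=s['orientation'];R=Ro.from_quat([q[1],q[2],q[3],q[0]])
    G=Ro.from_euler('z',p[2])*Ro.from_euler('x',np.pi)
    X=bed(p,np.array(Xb));e=s['tool_pos'];inv=Ro.from_euler('z',-p[2])
    print('t',s['time'],'TCPbed',inv.apply(e-[p[0],p[1],0]).round(4),'shift',(R.inv().apply(X-e)*100).round(2),'turn',(R.inv()*G).as_rotvec().round(3),'F bed',inv.apply(s['contact_force']).round(1),'w',round(s['grip_width'],4))
E
python3 - <<'E'
from fit import *
inv=Ro.from_euler('z',-p[2])
for X in[(-.055,0,0),(-.055,0,.012),(-.055,.06,0),(-.055,-.06,0)]: print((inv.apply(board(p,X)-[p[0],p[1],0])).round(4))
go((-.120,0,.15))
E
```

```text
[-0.0817  0.0026  0.0384]
[-0.0786  0.0024  0.0499]
[-0.0796  0.0625  0.0384]
[-0.0839 -0.0574  0.0384]
t 0.7 TCPbed [-0.1645 -0.5973  0.239 ] shift [  4.48 -59.73   8.93] turn [-0.     0.001  0.   ] F bed [ 0.3 -0.   0. ] w 0.0468
```

step_arm(targets=[[0.4,-5,0,0,0,0],[0.4,-5,0,0,0,0],[0.4,-5,0,0,0,0],[0.4,-5,0,0,0,0],[0.4,-5,0,0,0,0],[0.4,-5,0,0,0,0],[0.4,-5,0,0,0,0],[0.4,-5,0,0,0,0]])

```text
time: 1.5
tool_pos: [0.4034, -0.2078, 0.2396]
orientation: [0.0, 0.993, -0.121, 0.0]
contact_force: [1.2, 0.1, 0.6]
grip_width: 0.0007
finger_force: 0.0
```

```bash
python3 -c "
from fit import *
go((-.120,0,.15))"
```

```text
t 1.5 TCPbed [-0.133  -0.1971  0.2396] shift [  1.37 -19.71   8.95] turn [ 0.001 -0.     0.004] F bed [1.2 0.4 0.6] w 0.0007
```

step_arm(targets=[[0.3,-4,1,0,0,0],[0.3,-4,1,0,0,0],[0.3,-4,1,0,0,0],[0.3,-4,1,0,0,0],[0,-2,2,0,0,0],[0,0,3,0,0,0],[0,0,0,0,0,0],[0,0,0,0,0,0]])

```text
time: 2.3
tool_pos: [0.4583, -0.0385, 0.1496]
orientation: [0.0, 0.993, -0.122, -0.001]
contact_force: [0.5, -0.3, 0.3]
grip_width: 0.0008
finger_force: 0.0
```

```bash
python3 -c "
from fit import *
go((-.108,0,.053))"
```

```text
t 2.3 TCPbed [-0.121  -0.0195  0.1496] shift [ 1.31 -1.95  9.66] turn [0.    0.001 0.001] F bed [ 0.5 -0.2  0.3] w 0.0008
```

step_arm(targets=[[0,-2,2,0,0,0],[0,0,3,0,0,0],[0,0,3,0,0,0],[0,0,1.7,0,0,0],[0.7,0,0,0,0,0],[0,0,0,0,0,0]])

```text
time: 2.9
tool_pos: [0.4726, -0.0213, 0.0542]
orientation: [-0.0, 0.992, -0.123, 0.002]
contact_force: [0.4, 0.2, 1.1]
grip_width: 0.0004
finger_force: 0.0
```

```bash
python3 -c "
from fit import *
go((-.108,0,.053));a=snap('side','s2.png')['img'][160:260,280:400];cv2.imwrite('pics/s2c.png',cv2.resize(a[:,:,::-1],None,fx=6,fy=6,interpolation=2))"
```

```text
t 2.9 TCPbed [-0.1112  0.0007  0.0542] shift [0.32 0.07 0.13] turn [-0.001 -0.003 -0.001] F bed [0.3 0.3 1.1] w 0.0004
```

View pics/s2c.png

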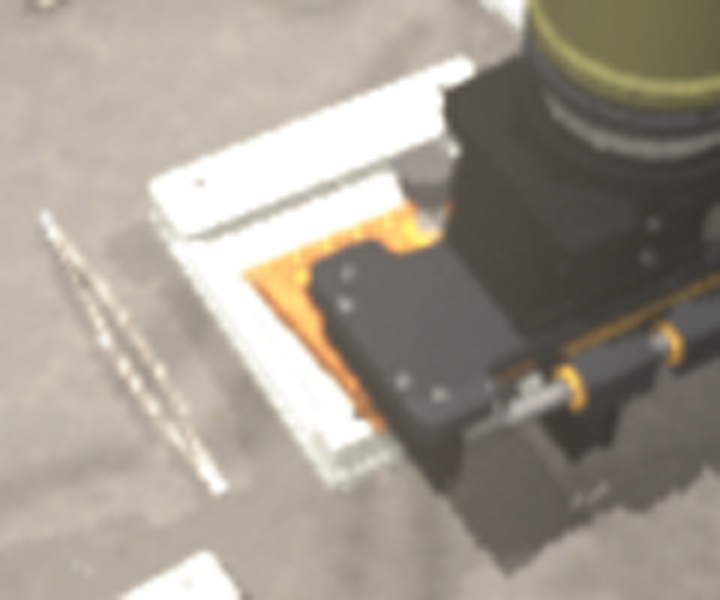

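The gripper hides the near edge, but the board, still at crop (300,270)–(380,420), and the tweezers haven't moved. Start pushing.

step_arm(targets=[[0.7,0,0.1,0,0,0],[0.6,0,0,0,0,0],[0.4,0,0,0,0,0],[0.4,0,0,0,0,0],[0.4,0,0,0,0,0],[0.4,0,0,0,0,0],[0,0,0,0,0,0]])

```text
time: 3.65
tool_pos: [0.4987, -0.0274, 0.0514]
orientation: [-0.0, 0.992, -0.122, -0.0]
contact_force: [-0.8, -0.5, -0.9]
grip_width: 0.0003
finger_force: 0.1
```

```bash
python3 -c "
from fit import *
go((-.07,0,.052))"
```

```text
t 3.65 TCPbed [-0.0845  0.0011  0.0514] shift [ 1.45  0.11 -0.06] turn [-0.  0.  0.] F bed [-0.7 -0.7 -0.9] w 0.0003
```

step_arm(targets=[[0.3,0,0,0,0,0],[0.3,0,0,0,0,0],[0.3,0,0,0,0,0],[0.3,0,0,0,0,0],[0.2,0,0,0,0,0],[0,0,0,0,0,0]])

```text
time: 4.25
tool_pos: [0.5125, -0.0308, 0.0516]
orientation: [-0.0, 0.992, -0.122, 0.0]
contact_force: [-0.8, 0.5, -0.2]
grip_width: 0.0005
finger_force: 0.1
```

```bash
python3 -c "
from fit import *
go((-.065,0,.052))"
```

```text
t 4.25 TCPbed [-0.0702  0.0011  0.0516] shift [ 0.52  0.11 -0.04] turn [-0.    -0.001  0.   ] F bed [-0.9  0.3 -0.2] w 0.0005
```

step_arm(targets=[[0.1,0,0.1,0,0,0],[0.2,0,0,0,0,0],[0.2,0,0,0,0,0],[0.1,0,0,0,0,0],[0,0,0,0,0,0]])

```text
time: 4.75
tool_pos: [0.5181, -0.0322, 0.0506]
orientation: [0.0, 0.992, -0.122, 0.0]
contact_force: [-0.2, 0.2, -0.3]
grip_width: 0.0006
finger_force: 0.1
```

```bash
python3 -c "
from fit import *
go((-.065,0,.052))
snap('top','t3.png');snap('side','s3.png')
a=cv2.imread('pics/t3.png')[160:250,290:410];b=cv2.imread('pics/s3.png')[165:255,290:410]
cv2.imwrite('pics/c3.png',cv2.resize(cv2.vconcat([a,b]),None,fx=3.3,fy=3.3,interpolation=2))"
```

```text
t 4.75 TCPbed [-0.0644  0.0011  0.0506] shift [-0.06  0.11 -0.14] turn [-0. -0.  0.] F bed [-0.2  0.2 -0.3] w 0.0006
```

View pics/c3.png

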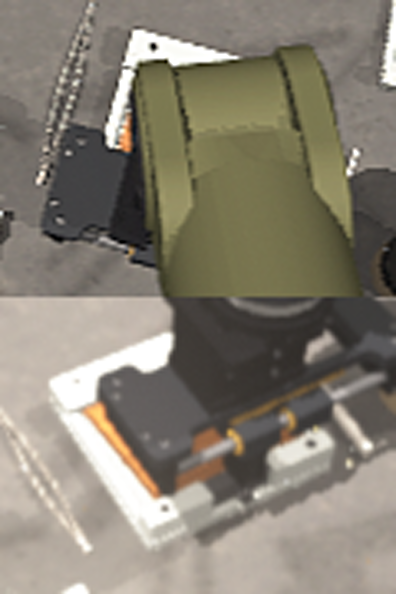

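The top view is hidden by the arm. In the side view the board's near left corner (crop (165,490)) is now inside the near rail. Next I push gently until it meets the groove wall.

step_arm(targets=[[0.1,0,0.05,0,0,0],[0.1,0,0,0,0,0],[0.1,0,0,0,0,0],[0,0,0,0,0,0]])

```text
time: 5.25
tool_pos: [0.5187, -0.0322, 0.0495]
orientation: [0.0, 0.993, -0.122, -0.002]
contact_force: [-6.0, 2.0, 3.9]
grip_width: 0.0006
finger_force: 3.5
```

```bash
python3 -c "
from fit import *
go((-.065,0,.052))"
```

```text
t 5.25 TCPbed [-0.0639  0.0013  0.0495] shift [-0.11  0.13 -0.25] turn [0.001 0.005 0.001] F bed [-6.3  0.4  3.9] w 0.0006
```

step_arm(targets=[[0.15,0,-0.05,0,0,0],[0.1,0,0,0,0,0],[0,0,0,0,0,0]])

```text
time: 5.55
tool_pos: [0.5189, -0.0322, 0.0492]
orientation: [0.0, 0.993, -0.122, -0.005]
contact_force: [-10.0, 2.7, 5.4]
grip_width: 0.0007
finger_force: 5.6
```

```bash
python3 -c "
from fit import *
go((-.065,0,.052))"
```

```text
t 5.55 TCPbed [-0.0637  0.0013  0.0492] shift [-0.13  0.13 -0.28] turn [0.001 0.01  0.001] F bed [-10.4   0.2   5.4] w 0.0007
```

Stiff stop. Back off, raise and move sideways for a clear view.

step_arm(targets=[[-1,0,0,0,0,0],[-1,0,-1,0,0,0],[0,0,-5,0,0,0],[-2,-3,-5,0,0,0],[0,-5,0,0,0,0],[0,-5,0,0,0,0],[0,-5,0,0,0,0],[0,-2,0,0,0,0]])

```text
time: 6.35
tool_pos: [0.5357, 0.1699, 0.1521]
orientation: [-0.002, 0.993, -0.119, 0.002]
contact_force: [-0.2, -0.1, 0.2]
grip_width: 0.0003
finger_force: 0.0
```

```bash
python3 -c "
from fit import *
go((-.038,0,.1))
snap('top','t4.png');snap('side','s4.png')
a=cv2.imread('pics/t4.png')[160:250,290:410];b=cv2.imread('pics/s4.png')[165:255,290:410]
cv2.imwrite('pics/c4.png',cv2.resize(cv2.hconcat([a,b]),None,fx=3.33,fy=5,interpolation=2) if 0 else cv2.resize(cv2.vconcat([a[:,:],b]),None,fx=3.33,fy=3.33,interpolation=2))"
```

```text
t 6.35 TCPbed [-0.0965  0.2015  0.1521] shift [ 5.71 20.21  5.13] turn [-0.005 -0.002  0.006] F bed [-0.1 -0.1  0.2] w 0.0003
```

View pics/c4.png

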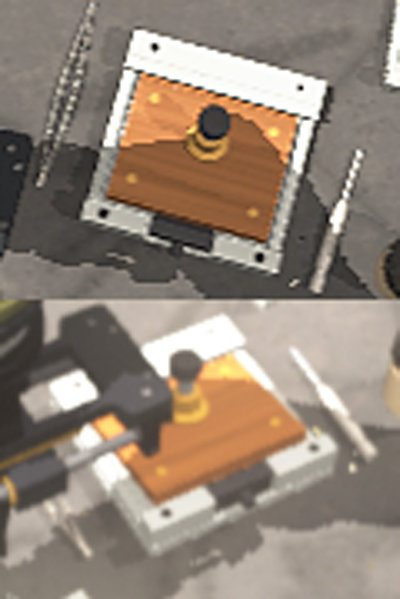

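The board is level with the lip all along the far side and its near edge (top crop (107,197)–(270,240)) is inside the near rail, with the dark catch in view. I check the near edge numerically.

```bash
python3 -c "
from fit import *
inv=Ro.from_euler('z',-p[2])
for u,z in[((108,196),.038),((268,241),.038),((213,122),.0705)]:
  print(inv.apply(ray('t4.png',(290+u[0]/3.33,160+u[1]/3.33),z)-[p[0],p[1],0]).round(4))"
```

```text
[-0.0532  0.06    0.038 ]
[-0.0552 -0.0583  0.038 ]
[0.0118 0.0015 0.0705]
```

step_arm(targets=[[1,5,0,0,0,0],[1,5,0,0,0,0],[1,4,0,0,0,0],[1,4,0,0,0,0],[1.7,2.2,0,0,0,0],[0,0,3,0,0,0],[0,0,2,0,0,0],[0,0,0,0,0,0]])

```text
time: 7.25
tool_pos: [0.5389, -0.0459, 0.0984]
orientation: [0.0, 0.992, -0.123, -0.003]
contact_force: [-1.0, 0.5, -1.1]
grip_width: 0.0003
finger_force: 0.0
```

```bash
python3 -c "
from fit import *
go((-.038,0,.058))"
```

```text
t 7.25 TCPbed [-0.0409 -0.0071  0.0984] shift [ 0.31 -0.71  4.03] turn [ 0.001  0.005 -0.002] F bed [-1.   0.2 -1.1] w 0.0003
```

step_arm(targets=[[0.1,-0.7,1.5,0,0,0],[0,0,1.5,0,0,0],[0,0,0.8,0,0,0],[0,0,0.3,0,0,0],[0,0,0.3,0,0,0],[0,0,0,0,0,0]])

```text
time: 7.85
tool_pos: [0.5442, -0.0375, 0.057]
orientation: [0.0, 0.992, -0.122, -0.0]
contact_force: [-0.7, 0.6, -0.1]
grip_width: 0.0006
finger_force: 0.0
```

```bash
python3 -c "
from fit import *
go((-.039,0,.039))"
```

```text
t 7.85 TCPbed [-0.0378  0.0024  0.057 ] shift [-0.12  0.24  1.8 ] turn [0. 0. 0.] F bed [-0.8  0.4 -0.1] w 0.0006
```

step_arm(targets=[[-0.1,0,0.3,0,0,0],[0,0,0.3,0,0,0],[0,0,0.2,0,0,0],[0,0,0.2,0,0,0],[0,0,0.2,0,0,0],[0,0,0,0,0,0]])

```text
time: 8.45
tool_pos: [0.5429, -0.0373, 0.0447]
orientation: [0.0, 0.992, -0.122, -0.0]
contact_force: [-1.1, -0.1, 0.4]
grip_width: 0.0008
finger_force: 0.0
```

```bash
python3 -c "
from fit import *
go((-.039,0,.039))"
```

```text
t 8.45 TCPbed [-0.0391  0.0023  0.0447] shift [0.02 0.23 0.57] turn [0.    0.001 0.   ] F bed [-1.  -0.4  0.4] w 0.0008
```

step_arm(targets=[[0,0,0.2,0,0,0],[0,0,0.2,0,0,0],[0,0,0.2,0,0,0],[0,0,0.1,0,0,0],[0,0,0.1,0,0,0],[0,0,0,0,0,0]])

```text
time: 9.05
tool_pos: [0.5433, -0.0372, 0.0394]
orientation: [0.001, 0.992, -0.122, -0.0]
contact_force: [-7.3, -0.5, 18.1]
grip_width: 0.0004
finger_force: 8.9
```

```bash
python3 -c "
from fit import *
go((-.039,0,.039))"
```

```text
t 9.05 TCPbed [-0.0388  0.0024  0.0394] shift [-0.02  0.24  0.04] turn [0.001 0.    0.   ] F bed [-6.9 -2.3 18.1] w 0.0004
```

step_arm(targets=[[0,0,-1,0,0,0],[0,0,-5,0,0,0],[-2,-3,-5,0,0,0],[-2,-5,0,0,0,0],[-2,-5,0,0,0,0],[0,-5,0,0,0,0],[0,-3,0,0,0,0]])

```text
time: 9.75
tool_pos: [0.539, 0.1716, 0.1385]
orientation: [-0.001, 0.993, -0.12, 0.001]
contact_force: [0.2, 0.3, 0.9]
grip_width: 0.0003
finger_force: 0.0
```

```bash
python3 -c "
from fit import *
go((.004,0,.1))
snap('top','t5.png');snap('side','s5.png')
a=cv2.imread('pics/t5.png')[160:250,290:410];b=cv2.imread('pics/s5.png')[165:255,290:410]
cv2.imwrite('pics/c5.png',cv2.resize(cv2.vconcat([a[:,:],b]),None,fx=3.33,fy=3.33,interpolation=2))"
```

```text
t 9.75 TCPbed [-0.0937  0.2039  0.1385] shift [ 9.67 20.45  3.82] turn [-0.002 -0.001  0.004] F bed [0.1 0.3 0.9] w 0.0003
```

View pics/c5.png

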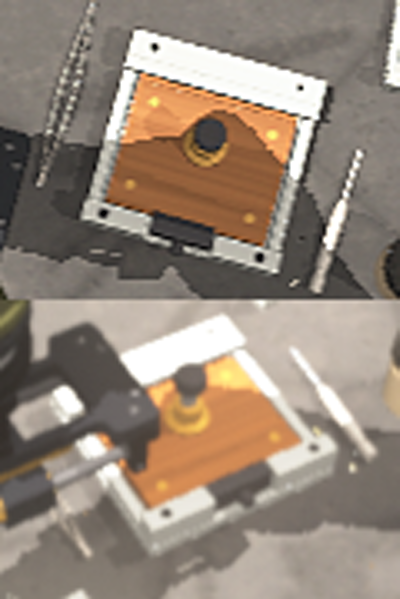

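The board now lies flat and level with the guides. The dark catch (top crop (183,232)) sits against or over its near edge, and the cap is at top crop (209,132). Next I move over the cap.

```bash
python3 -c "
from fit import *
inv=Ro.from_euler('z',-p[2])
for n,u in[('t5.png',(209,132)),('s5.png',(190,373-300))]:
  o=160 if n[0]=='t' else 165
  print(inv.apply(ray(n,(290+u[0]/3.33,o+u[1]/3.33),.070)-[p[0],p[1],0]).round(4))"
```

```text
[0.0043 0.0025 0.07  ]
[0.0061 0.0025 0.07  ]
```

step_arm(targets=[[2,5,0,0,0,0],[2,5,0,0,0,0],[2,4,0,0,0,0],[2,4,0,0,0,0],[1.5,2.4,0,0,0,0],[0,0,2,0,0,0],[0,0,1,0,0,0],[0,0,0,0,0,0]])

```text
time: 10.65
tool_pos: [0.579, -0.0462, 0.1057]
orientation: [-0.0, 0.993, -0.122, -0.002]
contact_force: [-0.0, 0.2, 0.6]
grip_width: 0.0004
finger_force: 0.0
```

```bash
python3 -c "
from fit import *
go((.004,0,.088))"
```

```text
t 10.65 TCPbed [-0.0019  0.0023  0.1057] shift [0.6  0.23 1.77] turn [0.    0.004 0.   ] F bed [-0.1  0.2  0.6] w 0.0004
```

Cap at bed (0.0045, 0.0025); I move 0.6 cm in x and descend to the cap.

step_arm(targets=[[0.6,0,0.5,0,0,0],[0,0,0.5,0,0,0],[0,0,0.3,0,0,0],[0,0,0.2,0,0,0],[0,0,0.2,0,0,0],[0,0,0,0,0,0]])

```text
time: 11.25
tool_pos: [0.5866, -0.0477, 0.0904]
orientation: [0.0, 0.993, -0.122, -0.0]
contact_force: [-0.8, 0.3, 0.5]
grip_width: 0.0005
finger_force: 0.0
```

```bash
python3 -c "
from fit import *
go((.0045,0.0025,.082))"
```

```text
t 11.25 TCPbed [0.0057 0.0028 0.0904] shift [-0.12  0.03  0.84] turn [0.    0.    0.001] F bed [-0.8  0.1  0.5] w 0.0005
```

step_arm(targets=[[-0.1,0,0.2,0,0,0],[0,0,0.2,0,0,0],[0,0,0.1,0,0,0],[0,0,0.1,0,0,0],[0,0,0,0,0,0]])

```text
time: 11.75
tool_pos: [0.5859, -0.0475, 0.0849]
orientation: [0.0, 0.992, -0.122, 0.0]
contact_force: [-0.4, 0.9, 4.4]
grip_width: 0.0004
finger_force: 2.1
```

```bash
python3 -c "
from fit import *
go((.0045,0.0025,.077))"
```

```text
t 11.75 TCPbed [0.005  0.0028 0.0849] shift [-0.05  0.03  0.79] turn [ 0. -0.  0.] F bed [-0.6  0.8  4.4] w 0.0004
```

step_arm(targets=[[0,0,0.2,0,0,0],[0,0,0.2,0,0,0],[0,0,0,0,0,0]])

```text
time: 12.05
tool_pos: [0.5859, -0.0475, 0.0812]
orientation: [0.0, 0.992, -0.122, 0.0]
contact_force: [-2.7, 0.4, 7.5]
grip_width: 0.0007
finger_force: 3.9
```

step_arm(targets=[[0,0,0.2,0,0,0],[0,0,0.2,0,0,0],[0,0,0,0,0,0]])

```text
time: 12.35
tool_pos: [0.5859, -0.0475, 0.0779]
orientation: [0.0, 0.992, -0.122, 0.0]
contact_force: [-4.6, 0.1, 11.4]
grip_width: 0.0006
finger_force: 5.7
```

```bash
python3 -c "
from fit import *
go((.0045,0.0025,.077))"
```

```text
t 12.35 TCPbed [0.0051 0.0028 0.0779] shift [-0.06  0.03  0.09] turn [ 0.001 -0.     0.   ] F bed [-4.5 -1.1 11.4] w 0.0006
```

step_arm(targets=[[0,0,0.2,0,0,0],[0,0,0.1,0,0,0],[0,0,0,0,0,0],[0,0,0,0,0,0]])

```text
time: 12.75
tool_pos: [0.5861, -0.0475, 0.0777]
orientation: [0.001, 0.992, -0.122, 0.0]
contact_force: [-11.1, -0.5, 27.4]
grip_width: 0.0003
finger_force: 13.7
```

```bash
python3 -c "
from fit import *
go((.0045,0.0025,.077))"
```

```text
t 12.75 TCPbed [0.0053 0.0028 0.0777] shift [-0.08  0.03  0.07] turn [ 0.002 -0.001  0.   ] F bed [-10.7  -3.2  27.4] w 0.0003
```

The plunger is on its stop. Release it straight up and clear the view.

step_arm(targets=[[0,0,-0.5,0,0,0],[0,0,-1,0,0,0],[0,0,-3,0,0,0],[-2,-4,-4,0,0,0],[-2,-5,0,0,0,0],[-2,-5,0,0,0,0],[-2,-5,0,0,0,0],[0,-2,0,0,0,0]])

```text
time: 13.55
tool_pos: [0.5598, 0.1637, 0.1521]
orientation: [-0.001, 0.993, -0.118, -0.0]
contact_force: [0.1, 0.2, 0.2]
grip_width: 0.0003
finger_force: 0.0
```

```bash
python3 -c "
from fit import *
go((.0045,0.0025,.1))
snap('top','t6.png');snap('side','s6.png')
a=cv2.imread('pics/t6.png')[160:250,290:410];b=cv2.imread('pics/s6.png')[165:255,290:410]
cv2.imwrite('pics/c6.png',cv2.resize(cv2.vconcat([a[:,:],b]),None,fx=3.33,fy=3.33,interpolation=2))"
```

```text
t 13.55 TCPbed [-0.0716  0.2013  0.1521] shift [ 7.45 19.96  5.15] turn [-0.003  0.001  0.008] F bed [0.  0.2 0.2] w 0.0003
```

View pics/c6.png

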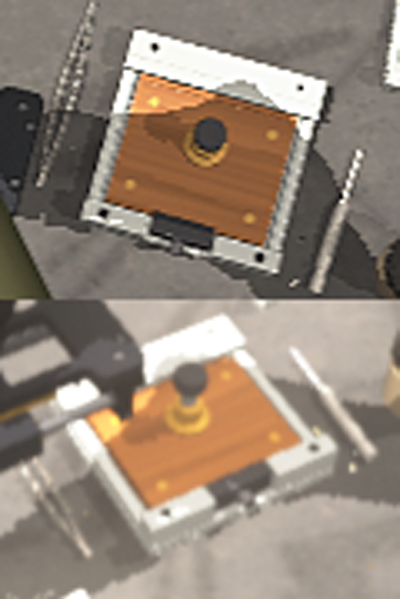

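The board is flat under the catch (side crop (243,482)), the plunger is back up (side crop (190,375)), and the tweezers and driver haven't moved. Settle and hand in.

step_arm(targets=[[0,0,-2,0,0,0],[0,0,0,0,0,0],[0,0,0,0,0,0]])

```text
time: 13.95
tool_pos: [0.5628, 0.1555, 0.1716]
orientation: [0.0, 0.992, -0.123, 0.0]
contact_force: [0.1, 0.3, -0.1]
grip_width: 0.0007
finger_force: 0.0
```

```bash
python3 -c "
from bench import arm
print(arm.sign_off())"
```

```text
the job is handed in; nothing more can be done
None
```

I handed the job in at about 14 s: the tongue is home, the board looks flat and locked under the catch in the pictures, the punch was pressed to its stop and sprang back, and the tweezers, driver and jar beside the bed look unmoved (the bearing was outside my last crops).

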